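Press the facing onto the end block

ROBOT

A 7-joint arm with a two-finger parallel gripper is mounted at the origin on a cart in front of the work surface, level with it; the furniture and walls round the work are solid. World frame = base frame: x ahead of the robot, y to its left, z up, the work surface at z = 0. Lengths are in m, angles in rad, forces in N, time in s.
With the tool pointing down it reaches from about 0.4 to 0.9 m from the base axis. Payload 5.6 kg.
Tool frame: the origin (TCP) lies between the finger pads; the fingertips stand 19 mm ahead of it and the grasp point (between the pads) is the TCP; z points along the fingers, y is the line along which they close (so a half turn about z gives the same grasp; the last joint's range is limited). The gripper opens to 92 mm and grips with 3 to 60 N. Pads are 20 mm wide; open, the fingers measure 128 mm over their backs; the gripper's body (75 mm by 189 mm) begins 69 mm behind the grasp point.
Start: joints at [1.097, 0.468, -0.012, 1.603, 0.006, 1.071, -0.056], TCP at [0.271, -0.591, 0.234] pointing down, gripper open.
Joint ranges: [-2.53, 2.53], [-0.31, 2.02], [-1.57, 1.55], [0.28, 2.44], [-1.29, 4.43], [0.15, 1.84], [-2.92, 2.92]. Speed limits (rad/s): [2.57, 2.57, 3.14, 3.14, 3.14, 3.14, 3.14].

INTERFACE

Orientations are given as a unit quaternion [x, y, z, w].
In Python, from workcell import manip gives the robot as it stands. Calls block until the motion is done:
- manip.move_pose(position, orientation): joint-space move of the TCP to a pose.
- manip.move_straight(position, rot=None, vel=0.15, force_limit=None): straight line of the TCP; rot=None keeps the orientation; vel is the mean speed in m/s. With force_limit (N) it stops when the force on the tool has changed by that much, and returns True; else False.
- manip.goto_joints(angles): joint-space move.
- manip.move_gripper(opening): opening from 0.0 (shut) to 1.0 (fully open); the grip force is fixed at half the most; returns when the fingers have stopped.
- manip.hold(seconds).
- manip.ik(position, orientation): joint angles nearest the present ones, or None.
- manip.get_obs(): the state.
- manip.snapshot(name): name is "scene" or "top"; returns the picture (420x560x3 uint8, blue, green, red); there is no depth.
- manip.calibration(name): a dict with "fovy" (degrees; the focal length in pixels is half the picture's height over the tangent of half this angle, whatever the lens; pixels are square), "cx", "cy" (the principal point, pixels), "origin" and "orientation" of the camera in the world. Camera axes: x right, y down, z forward; pixel columns grow to the right and rows downward; lengths in m; the calibration is good to about 2 mm. A picture is of the moment at which its call begins. calibration takes no time and is no camera call.
A pose or a line that the arm cannot do raises manip.MotionError and nothing moves.
- manip.sign_off(): hands the job in; it is judged then, once.
Trained networks look in the newest picture that a camera, given by its name, has taken for a name from the list of things; names that differ only in an ending like _2 or _b are one class to them, and where a whole thing is asked for, a point or a joint stands for the part that bears it (a point fixed in the world has none). Each returns a list of dicts, best first, with "p" (0 to 1); they miss things now and then, are a little off and sometimes report something else, mostly with a low value. They report only what shows in the picture. A call takes as long as a camera call.
- manip.recognise(camera, label): "location" ([row, column] in pixels, amid what is visible of it).
- manip.silhouettes(camera, label): "region" (420x560 bool, what is visible of it) and "location" ([row, column] in pixels, amid what is visible of it).
The state is a dict: "clock": time; "joint_pos": joint angles; "qvel": joint speeds; "tau": joint torques, N m; "tcp_pos": TCP position; "orientation": TCP orientation; "force": force on the tool from outside, world axes, zero at the start; "moment": the same for the moment, N m; "grip_width": opening from 0.0 (shut) to 1.0 (fully open); "finger_force": force on a finger pad.
Only numpy, scipy, OpenCV 4.12 (cv2) and the standard library are available. Lean on these libraries where they do the work, as an engineer would, in place of code of your own. Each camera call takes 0.05 s, during which the arm holds its last target. There are 200 camera calls.

TASK

A guitar end block with its freshly glued facing lies in the small press jig. Lay the thin cork pad flat on the facing, square and centred between the two sprung pins, and let go of it; then fit the wooden caul over the pins, bores down, so that it drops onto both, and press it level against the springs until it bears firmly on the pad. Finish with the hand still holding the caul down hard on the pad (do not let go, the springs would lift it), and leave the loose blocks lying behind the jig where they are.

Things in the scene. Friction and masses are not known exactly. Their poses are not given: they have to be found in the camera images.
- jig: press jig bolted to the bench: plywood base 270x100x18 mm; origin at the centre of its underside, x along its length, z up. In its middle the end block with its dark facing, 124 (x) x 62 (y) mm, facing top 38 mm above the bench; cleats and end stops round it are lower (32 mm or less). A sprung steel pin stands at each end of its long axis, at x = -95 and +95 mm.
- pad_seat (a point): centre of the facing's top face, 38 mm above the bench; axes as the jig. The middle of the pad's underside belongs here.
- pin_1 (a point): tip of the steel pin at the jig's x = -95 mm, 62 mm above the bench. 12 mm thick, the top 5 mm taper to 6 mm. A coil spring round it carries a sliding washer, 25 mm diameter, washer top 51 mm above the bench when free.
- pin_2 (a point): tip of the other pin, at the jig's x = +95 mm, alike.
- pad: loose thin cork pad (separator), 110 (x) x 52 (y) x 6 mm, 20 g, lying flat on the bench at one side of the jig; origin at the centre of its underside. A half turn is the same. Picked by its two long edges, 52 mm apart.
- caul: loose wooden caul (pressing bar) 236 (x) x 56 (y) x 28 mm, about 0.26 kg, flat on the bench on the jig's other side; origin at the centre of its underside. Grip block on the middle of its top: 70 (x) x 30 (y) mm, from 28 to 58 mm above the underside. Hidden in the underside: two blind bores, 14 mm diameter, 21 mm deep, at x = -95 and +95 mm. A half turn is the same.
- spring_1 (a joint): travel of the washer on pin_1, m: 0 free (caul resting on the washers, underside 51 mm above the bench), 0.007 with the caul home on the pad (underside 44 mm above the bench), stop at 0.012. Spring: 3 N at 0 plus 400 N/m, so holding the caul home takes about 9 N plus the pressure on the pad.
- spring_2 (a joint): the same for the washer on pin_2.
- neck_block: bystander: loose drilled mahogany block 66x42x36 mm behind the jig; origin at the centre of its underside.
- sanding_block: bystander: wooden sanding block 35x80x36 mm behind the jig; origin at the centre of its underside.

How it is judged:
By the outcome, as a careful person would: the job done as asked, in the order asked, and still so for the second after the job is handed in, while the arm keeps its last pose, push and grip.
It also fails if it takes over 58 s, if anything falls off the work surface, if the arm or the gripper's body presses on something with over 40 N, if the wrist force passes 120 N, or if a joint passes its speed limit or range.

## Working session

There is one attempt and no reset: what is moved stays moved. The work goes in short steps, each a Python script; the robot and the scene stay as the last script left them, time stands still between calls to the robot, and variables do not carry over. Pictures are saved under pics/ and viewed, at most 10 in all, crops included, and the job is handed in when it is done.

```bash
mkdir -p pics; ls
cat > h.py <<'E'
import numpy as np, cv2
from scipy.spatial.transform import Rotation as R
from workcell import manip
def cam(n):
    c=manip.calibration(n); f=210/np.tan(np.radians(c["fovy"])/2)
    return c,f,R.from_quat(c["orientation"]).as_matrix(),np.array(c["origin"])
def ray(n,px,z):
    "pixel (col,row) -> world on plane z"
    c,f,M,o=cam(n); px=np.atleast_2d(px).astype(float)
    d=np.c_[(px[:,0]-c["cx"])/f,(px[:,1]-c["cy"])/f,np.ones(len(px))]@M.T
    return o+d*((z-o[2])/d[:,2])[:,None]
def proj(n,P):
    c,f,M,o=cam(n); q=(np.atleast_2d(P)-o)@M
    return np.c_[f*q[:,0]/q[:,2]+c["cx"],f*q[:,1]/q[:,2]+c["cy"]]
E
python3 - <<'E'
from h import *
for n in("scene","top"):
    im=manip.snapshot(n); cv2.imwrite(f"pics/{n}0.png",im)
    print(n,manip.calibration(n))
    for l in("jig","pin_1","pad","caul","neck_block","sanding_block"):
        for d in manip.silhouettes(n,l)[:3]:
            r=d["region"].astype(np.uint8); rc=cv2.minAreaRect(cv2.findNonZero(r))
            print(l,round(d["p"],2),np.round(d["location"]),r.sum(),np.round(rc[0],1),np.round(rc[1],1),round(rc[2],1))
print(manip.get_obs())
E
```

```text
pics
scene {'fovy': 42.83367700228233, 'cx': 276.22488521923356, 'cy': 210.17658945793565, 'origin': array([0.00655677, 0.92320945, 1.28191507]), 'orientation': array([-0.26308064,  0.89622279, -0.34474634,  0.09339832])}
jig 0.69 [224. 300.] 2387 [300.7 225.7] [32.4 81. ] 45.9
pin_1 0.82 [225. 302.] 2388 [301.1 226.1] [31.8 81.7] 47.4
pad 0.67 [175. 354.] 341 [350.5 174. ] [22. 15.] 90.0
caul 0.84 [314. 239.] 1855 [238.5 313.4] [23.4 85. ] 31.3
neck_block 0.62 [194. 255.] 354 [250.9 193.6] [24.3 16.5] 35.5
neck_block 0.3 [176. 353.] 340 [350.3 173.9] [22.8 15.3] 86.4
sanding_block 0.78 [169. 250.] 256 [250.5 171. ] [11.6 25.1] 20.0
top {'fovy': 51.55809766914001, 'cx': 281.2638580607995, 'cy': 212.31838090719472, 'origin': array([0.420977  , 0.00903053, 1.40102496]), 'orientation': array([-0.70425525,  0.70610798, -0.05711349,  0.04662731])}
jig 0.75 [248. 290.] 2644 [289.4 249.2] [85.2 32.1] 7.8
pin_1 0.63 [247. 293.] 2683 [289.9 249.5] [85.2 32.5] 8.7
pad 0.56 [257. 383.] 551 [381.2 255.7] [17.5 33.8] 56.3
caul 0.93 [256. 177.] 1469 [174.4 255.5] [20.2 78.9] 84.3
neck_block 0.61 [
[... 152 characters left out ...]
7007  ,  0.46748062, -0.01158305,  1.60270856,  0.00599219,
        1.07138894, -0.0563225 ]), 'qvel': array([ 1.09496609e-03, -1.65227097e-03, -6.88191878e-04, -1.67337850e-03,
       -3.59580701e-04,  7.66696817e-05, -6.80889501e-05]), 'tau': array([-3.49872207e-04, -5.20268726e+01, -1.27479300e-02, -2.44013143e+01,
       -5.67383319e-02,  1.13826612e-02,  2.62642976e-05]), 'tcp_pos': array([ 0.27138884, -0.59064128,  0.23360139]), 'orientation': array([ 9.76904157e-01,  2.13677953e-01, -1.30853576e-05,  2.90485063e-05]), 'force': array([-0.01118827,  0.41563577, -0.09934964]), 'moment': array([ 0.00681781,  0.02503013, -0.01014558]), 'finger_force': 0.0, 'grip_width': 0.9989122320671542}
```

Run:
```python
import cv2
a=cv2.imread("pics/top0.png")[140:320,140:420]; cv2.imwrite("pics/top0c.png",cv2.resize(a,(800,514),interpolation=cv2.INTER_CUBIC))
a=cv2.imread("pics/scene0.png")[145:355,180:400]; cv2.imwrite("pics/scene0c.png",cv2.resize(a,(628,600),interpolation=cv2.INTER_CUBIC))
```

```text
(no output)
```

View pics/top0c.png

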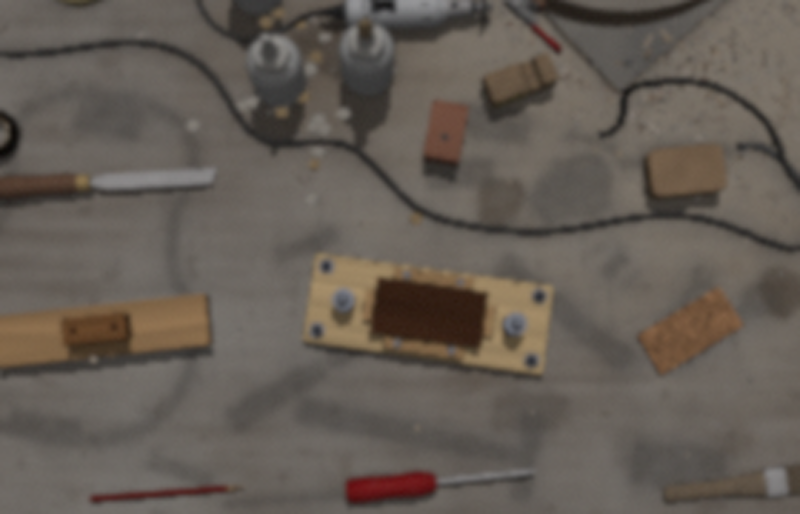

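View pics/scene0c.png

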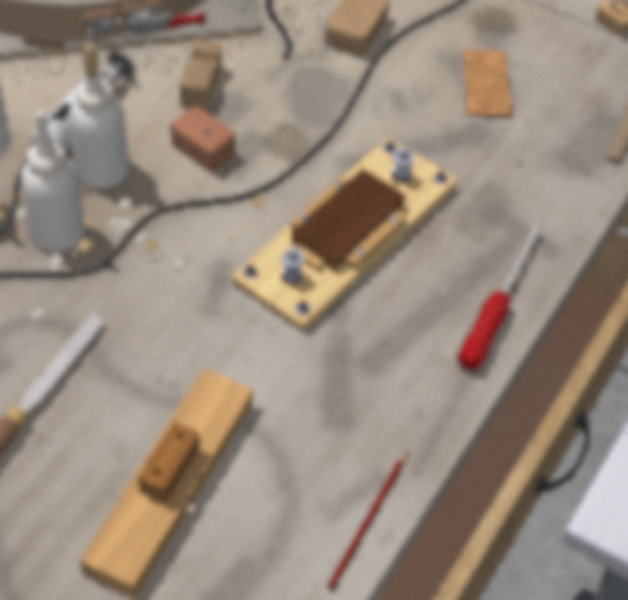

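The top view shows the caul at left (about 177,256), the jig at the centre (290,248), the pad at right (382,256) and the blocks above the jig. The scene view agrees with this, and the network finds are right. Next I fit the poses of the known models to the refined silhouettes in both views.

```bash
cat > fit.py <<'E'
from h import *
from scipy.optimize import minimize
S=4
def box(lx,ly,z0,z1,cx=0): return np.array([[cx+sx*lx/2,sy*ly/2,z] for sx in(-1,1) for sy in(-1,1) for z in(z0,z1)])
MODELS=dict(caul=[box(.236,.056,0,.028),box(.07,.03,.028,.058)],pad=[box(.11,.052,0,.006)],
 facing=[box(.124,.062,.038,.0381)],
 jig=[box(.27,.1,0,.018),box(.124,.062,0,.038),box(.02,.02,.018,.051,-.095),box(.02,.02,.018,.051,.095),box(.01,.01,.018,.062,-.095),box(.01,.01,.018,.062,.095)])
def world(P,p): return np.c_[P[:,:2]@R.from_euler('z',p[2]).as_matrix()[:2,:2].T+p[:2],P[:,2]+(p[3] if len(p)>3 else 0)]
def render(n,m,p):
    out=np.zeros((420*S,560*S),np.uint8)
    for P in MODELS[m]:
        q=proj(n,world(P,p)); q=(q+.5)*S-.5
        cv2.fillConvexPoly(out,cv2.convexHull(np.round(q*16).astype(np.int32)),1,shift=4)
    return out
def refine(im,seed,it=6):
    big=cv2.resize(im,None,fx=S,fy=S,interpolation=cv2.INTER_CUBIC)
    s=cv2.resize(seed.astype(np.uint8),None,fx=S,fy=S,interpolation=cv2.INTER_NEAREST)
    k=lambda r:cv2.getStructuringElement(cv2.MORPH_ELLIPSE,(2*r+1,2*r+1))
    m=np.full(s.shape,cv2.GC_BGD,np.uint8); m[cv2.dilate(s,k(14))>0]=cv2.GC_PR_BGD; m[s>0]=cv2.GC_PR_FGD; m[cv2.erode(s,k(12))>0]=cv2.GC_FGD
    x,y,w,h=cv2.boundingRect(s); x0,y0=max(x-60,0),max(y-60,0); sl=np.s_[y0:y+h+60,x0:x+w+60]
    mm=m[sl].copy(); cv2.grabCut(np.ascontiguousarray(big[sl]),mm,None,np.zeros((1,65)),np.zeros((1,65)),it,cv2.GC_INIT_WITH_MASK)
    out=np.zeros_like(s); out[sl]=(mm&1); return out
def fit(m,masks,p0,free=3):
    def cost(v):
        p=np.array(p0,float); p[:free]+=np.array(v)*[.001,.001,.01][:free]; c=0
        for n,k in masks.items():
            r=render(n,m,p); c+=1-(r&k).sum()/max((r|k).sum(),1)
        return c/len(masks)
    best=min((minimize(cost,np.zeros(free),method='Nelder-Mead',options=dict(initial_simplex=np.vstack([np.zeros(free),np.eye(free)*s]),xatol=.02,fatol=1e-5)) for s in(8,-5)),key=lambda b:b.fun)
    p=np.array(p0,float); p[:free]+=best.x*np.array([.001,.001,.01])[:free]; return p,1-best.fun
E
cat > m1.py <<'E'
from fit import *
import pickle
ims={n:manip.snapshot(n) for n in("scene","top")}; ov={n:cv2.resize(i,None,fx=S,fy=S,interpolation=cv2.INTER_CUBIC) for n,i in ims.items()}
res={}
for l in("jig","facing","caul","pad"):
    mk={}
    for n in ims:
        if l=="facing":
            hsv=cv2.cvtColor(ov[n],cv2.COLOR_BGR2GRAY); j=render(n,"facing",res["jig"]); j=cv2.dilate(j,np.ones((21,21)))
            t,_=cv2.threshold(hsv[j>0].reshape(-1,1),0,255,cv2.THRESH_OTSU); b=((hsv<t)&(j>0)).astype(np.uint8)
            b=cv2.morphologyEx(b,cv2.MORPH_OPEN,np.ones((25,25))); mk[n]=b
        else: mk[n]=refine(ims[n],manip.silhouettes(n,l)[0]["region"])
    if l=="facing": p0=res["jig"]
    else:
        c=cv2.findNonZero(mk["top"]); rc=cv2.boxPoints(cv2.minAreaRect(c)); w=ray("top",(rc+.5)/S-.5,.01)[:,:2]
        e=w[1]-w[0]; f=w[2]-w[1]; e=e if np.hypot(*e)>np.hypot(*f) else f
        p0=[*w.mean(0),np.arctan2(e[1],e[0])]
    for k in(["scene"],["top"],["scene","top"]):
        p,i=fit(l,{n:mk[n] for n in k},p0); print(l,k,np.round(p,4),round(i,3))
    res[l]=p
    for n in ims:
        cv2.drawContours(ov[n],cv2.findContours(render(n,l,p),0,1)[0],-1,(0,255,0),1)
        cv2.drawContours(ov[n],cv2.findContours(mk[n],0,1)[0],-1,(255,0,255),1)
pickle.dump(res,open("res.pkl","wb"))
t=ov["top"][860:1180,520:1640]; s=ov["scene"][600:1400,740:1580]
cv2.imwrite("pics/fit_top.png",cv2.resize(t,(800,229),interpolation=cv2.INTER_AREA)); 
A=cv2.resize(t,(800,229),interpolation=cv2.INTER_AREA); B=cv2.resize(s,(388,370),interpolation=cv2.INTER_AREA)
o=np.zeros((600,800,3),np.uint8); o[:229]=A; o[230:600,:388]=B; cv2.imwrite("pics/fit.png",o)
E
python3 m1.py
```

```text
jig ['scene'] [ 0.7161 -0.0595 -0.1877] 0.0
jig ['top'] [ 0.803  -0.0877 -0.4118] 0.119Traceback (most recent call last):
  File "m1.py", line 19, in <module>
    p,i=fit(l,{n:mk[n] for n in k},p0); print(l,k,np.round(p,4),round(i,3))
        ~~~^^^^^^^^^^^^^^^^^^^^^^^^^^^
  File "fit.py", line 29, in fit
    best=min((minimize(cost,np.zeros(free),method='Nelder-Mead',options=dict(initial_simplex=np.vstack([np.zeros(free),np.eye(free)*s]),xatol=.02,fatol=1e-5)) for s in(8,-5)),key=lambda b:b.fun)
  File "fit.py", line 29, in <genexpr>
    best=min((minimize(cost,np.zeros(free),method='Nelder-Mead',options=dict(initial_simplex=np.vstack([np.zeros(free),np.eye(free)*s]),xatol=.02,fatol=1e-5)) for s in(8,-5)),key=lambda b:b.fun)
              ~~~~~~~~^^^^^^^^^^^^^^^^^^^^^^^^^^^^^^^^^^^^^^^^^^^^^^^^^^^^^^^^^^^^^^^^^^^^^^^^^^^^^^^^^^^^^^^^^^^^^^^^^^^^^^^^^^^^^^^^^^^^^^^^^^^^^^^^^^^^^^^^
    res = _minimize_neldermead(fun, x0, args, callback, bounds=bounds,
                               **options)
    fxr = func(xr)
    fx = function(np.copy(x), *(wrapper_args + args))
  File "fit.py", line 27, in cost
    r=render(n,m,p); c+=1-(r&k).sum()/max((r|k).sum(),1)
  File "fit.py", line 12, in render
    q=proj(n,world(P,p)); q=(q+.5)*S-.5
  File "h.py", line 13, in proj
    c,f,M,o=cam(n); q=(np.atleast_2d(P)-o)@M
            ~~~^^^
  File "h.py", line 5, in cam
    c=manip.calibration(n); f=210/np.tan(np.radians(c["fovy"])/2)
ValueError: time passes only in moves, steps and waits
```

```bash
sed -i 's/^def cam(n):/import functools\n@functools.lru_cache(None)\ndef cam(n):/' h.py
python3 - <<'E'
from fit import *
print(ray("top",[[289.5,249],[382,256],[177,256]],.02), ray("scene",[[301,226],[351,174],[238.5,313]],.02))
im=manip.snapshot("top")
for d in manip.silhouettes("top","jig"):
    s=d["region"]; m=refine(im,s); print(d["p"],d["location"],s.sum(),m.sum()/16,m.shape,np.argwhere(s).mean(0),np.argwhere(m).mean(0)/4)
E
```

```text
[[ 0.50755868 -0.0375821   0.02      ]
 [ 0.48455289 -0.33121215  0.02      ]
 [ 0.48651068  0.3174119   0.02      ]] [[ 0.49833814 -0.02689015  0.02      ]
 [ 0.47387272 -0.31696809  0.02      ]
 [ 0.48317448  0.32944903  0.02      ]]
0.81 [253.3, 286.4] 2776 2762.125 (1680, 2240) [249.61815562 288.92831412] [250.27107752 289.91395325]
```

```bash
python3 - <<'E'
s=open("m1.py").read()
s=s.replace('''else: mk[n]=refine(ims[n],manip.silhouettes(n,l)[0]["region"])''','''else:
            ds=[d for _ in range(3) for d in manip.silhouettes(n,l) if np.hypot(*(np.array(d["location"])-EXP[l][n]))<15][:1]
            assert ds,(n,l); mk[n]=refine(ims[n],ds[0]["region"])
            k,lab,st,_=cv2.connectedComponentsWithStats(mk[n]); mk[n]=(lab==1+st[1:,4].argmax()).astype(np.uint8)''')
s=s.replace("res={}","res={}; EXP=dict(jig=dict(scene=(224,300),top=(249,290)),caul=dict(scene=(314,239),top=(256,177)),pad=dict(scene=(175,352),top=(256,382)))")
open("m1.py","w").write(s)
E
time python3 m1.py
```

```text
jig ['scene'] [ 0.4974 -0.0383 -1.7179] 0.939
jig ['top'] [ 0.5062 -0.0376 -1.7143] 0.959
jig ['scene', 'top'] [ 0.5024 -0.0376 -1.7058] 0.913
facing ['scene'] [ 0.5001 -0.032  -1.6956] 0.905
facing ['top'] [ 0.5056 -0.0367 -1.6989] 0.945
facing ['scene', 'top'] [ 0.5039 -0.0353 -1.7009] 0.885
caul ['scene'] [ 0.4846  0.3231 -1.4568] 0.848
caul ['top'] [ 0.4894  0.3242 -1.466 ] 0.954
caul ['scene', 'top'] [ 0.4876  0.3235 -1.4638] 0.877
pad ['scene'] [ 0.4835 -0.3331 -1.0299] 0.964
pad ['top'] [ 0.4874 -0.3325 -1.0476] 0.946
pad ['scene', 'top'] [ 0.4849 -0.3327 -1.0456] 0.923
real	0m16.335s
user	0m13.209s
sys	0m0.563s
```

View pics/fit.png

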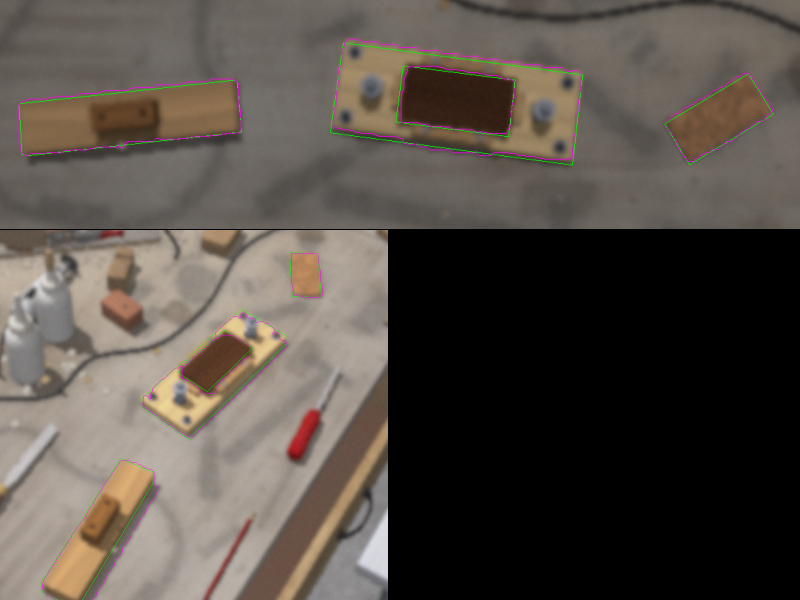

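The fits match the outlines in both views. The cameras differ by about 4 mm in x, so I'll work relative to the near-vertical top camera. Next I pick the pad.

```bash
cat >> h.py <<'E'
def quat(a):
    x=np.array([np.cos(a),np.sin(a),0]); z=np.array([0,0,-1.]); return R.from_matrix(np.c_[x,np.cross(z,x),z]).as_quat()
def bestyaw(p,a):
    c=[(abs(q[6]),a+k*np.pi,np.round(q,2)) for k in(0,1) if (q:=manip.ik(p,quat(a+k*np.pi))) is not None]; c.sort(key=lambda t:t[0]); print(c); return c[0][1]
def st(t=""):
    o=manip.get_obs(); print(t,"t",round(o["clock"],2),"tcp",np.round(o["tcp_pos"],4),"F",np.round(o["force"],1),"M",np.round(o["moment"],2),"grip",round(o["grip_width"]*92,1),"ff",round(o["finger_force"],1)); return o
E
python3 - <<'E'
from fit import *
im=cv2.imread("pics/top0.png"); big=cv2.resize(im,None,fx=S,fy=S,interpolation=cv2.INTER_CUBIC)
pj=np.array([.5062,-.0376,-1.707]); w=[]
d=big[...,0].astype(int)-big[...,2]
for x in(-.095,.095):
    c=proj("top",world(np.array([[x,0,.05]]),pj)) ; C=((c+.5)*S-.5)[0].round().astype(int)
    sl=d[C[1]-26:C[1]+27,C[0]-26:C[0]+27]; m=sl>-5; ys,xs=np.nonzero(m); px=(np.array([xs.mean()+C[0]-26,ys.mean()+C[1]-26])+.5)/S-.5
    w.append(ray("top",px,.045)[0]); print(px,m.sum()/16,w[-1])
v=w[1]-w[0]; print("pins mid",(w[0]+w[1])/2,"yaw",np.arctan2(v[1],v[0]),"len",np.hypot(*v[:2]))
a=bestyaw([.4865,-.3327,.0205],-1.045); bestyaw([.506,-.037,.06],-1.707); bestyaw([.489,.324,.05],-1.465)
manip.move_pose([.4865,-.3327,.09],quat(a)); st()
manip.move_straight([.4865,-.3327,.0205],vel=.1,force_limit=8); st("down")
manip.move_gripper(.3); o=st("grip")
manip.move_straight([.4865,-.3327,.12]); st("lift")
E
```

```text
[259.78718487 244.91869748] 37.1875 [0.51894674 0.05580254 0.045     ]
[319.60817308 253.29527244] 39.0 [ 0.49237783 -0.13043135  0.045     ]
pins mid [ 0.50566228 -0.03731441  0.045     ] yaw -1.7125042726591768 len 0.18811955751244375
[(np.float64(0.7649333719611772), 2.096592653589793, array([ 0.81,  0.69, -0.35,  1.86,  0.37,  0.66,  0.76])), (np.float64(1.8979791552094907), -1.045, array([ 0.4 ,  0.66,  0.19,  1.89, -0.21,  0.61, -1.9 ]))]
[(np.float64(0.48521204298336706), 1.434592653589793, array([ 0.39,  0.55, -0.47,  2.04,  0.4 ,  0.64, -0.49])), (np.float64(2.07428040975388), -1.707, array([ 0.94,  1.06, -1.33,  2.01,  1.18,  1.17,  2.07]))]
[(np.float64(1.224054674763093), 1.676592653589793, array([ 0.04,  0.87, -0.96,  1.83,  0.88,  0.94, -1.22])), (np.float64(1.727053048966152), -1.465, array([ 0.2 ,  1.17, -1.34,  1.82,  1.23,  1.26,  1.73]))]
 t 3.37 tcp [ 0.4861 -0.3343  0.0903] F [-0.1 -0.5 -1.1] M [ 0.03 -0.06  0.04] grip 92.3 ff 0.0
down t 4.06 tcp [ 0.4852 -0.3322  0.0196] F [-1.8  0.2  5.5] M [0.2  0.   0.05] grip 91.7 ff 3.1
grip t 4.75 tcp [ 0.4857 -0.3317  0.0195] F [2.8 0.1 4.9] M [ 0.3  -0.77  0.01] grip 51.5 ff 30.9
lift t 5.58 tcp [ 0.4855 -0.3325  0.119 ] F [0.2 0.6 0.7] M [-0.03 -0.11  0.05] grip 51.8 ff 30.0
```

Run:
```python
from fit import *
x,y=.5047,-.0362; a=-1.712+np.pi
manip.move_pose([x,y,.12],quat(a)); st()
manip.move_straight([x,y,.066],vel=.1); manip.hold(.3); st("above")
print(manip.move_straight([x,y,.055],vel=.03,force_limit=3)); o=st("touch")
manip.move_gripper(.75); st("open")
manip.move_straight([x,y,.15],vel=.25)
manip.move_pose([.45,.15,.25],quat(-1.465+np.pi)); st()
pj=np.array([.5058,-.0372,-1.712])
for n in("top","scene"):
    im=manip.snapshot(n); cv2.imwrite(f"pics/{n}_pad.png",im); ds=manip.silhouettes(n,"pad")
    print([(round(d["p"],2),d["location"],d["region"].sum()) for d in ds])
    c=proj(n,[[*pj[:2],.04]])[0].round().astype(int)
    cv2.imwrite(f"pics/{n}_padc.png",cv2.resize(im[c[1]-35:c[1]+35,c[0]-50:c[0]+50],(600,420),interpolation=cv2.INTER_CUBIC))
    ds=[d for d in ds if np.hypot(*(np.array(d["location"])-c[::-1]))<15]
    if not ds: continue
    m=refine(im,ds[0]["region"]); print(n,fit("pad",{n:m},[*pj,.038]))
```

```text
t 6.72 tcp [ 0.5046 -0.0371  0.1196] F [-0.2 -0.7 -0.7] M [-0.04 -0.03 -0.04] grip 51.3 ff 30.0
above t 7.71 tcp [ 0.505  -0.0362  0.0665] F [-1.4  0.  -0.7] M [-0.09  0.   -0.02] grip 51.6 ff 30.0
True
touch t 8.06 tcp [ 0.505  -0.0362  0.0574] F [-1.3 -0.4  7. ] M [0.01 0.25 0.01] grip 51.7 ff 33.2
open t 8.51 tcp [ 0.5041 -0.0363  0.0567] F [-0.5 -0.1 -0.4] M [-0.02 -0.08 -0.04] grip 68.9 ff 0.0
 t 9.91 tcp [0.4501 0.1482 0.2489] F [0.5 0.1 0.4] M [-0.09 -0.06 -0.01] grip 68.8 ff 0.0
[(0.94, [248.1, 291.3], np.int64(578))]
top (array([ 0.50347825, -0.03628588, -1.71012173,  0.038     ]), np.float64(0.7344965631845306))
[(0.46, [223.5, 295.2], np.int64(166))]
scene (array([ 0.50666118, -0.03465173, -1.77066569,  0.038     ]), np.float64(0.4276339773970106))
```

View pics/top_padc.png

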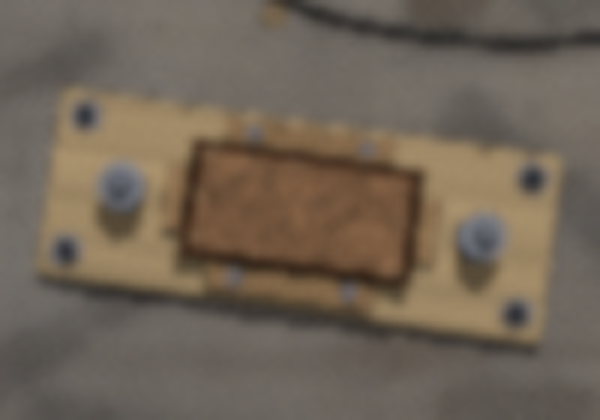

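The pad lies on the facing with a thin dark margin on all sides. In the crop it spans about (195–415, 150–275). I'll measure the margins in a rectified view.

```bash
cat > rect.py <<'E'
from fit import *
pj=np.array([.5058,-.0372,-1.712])
for n in("top","scene"):
    im=cv2.imread(f"pics/{n}_pad.png")
    # rectified 0.5mm/px at z=.04, 160x100 mm
    g=np.array([[-.08,-.05,.04],[.08,-.05,.04],[.08,.05,.04],[-.08,.05,.04]]); q=proj(n,world(g,pj)).astype(np.float32)
    H=cv2.getPerspectiveTransform(q,np.float32([[0,0],[320,0],[320,200],[0,200]]))
    r=cv2.cvtColor(cv2.warpPerspective(im,H,(320,200),flags=cv2.INTER_CUBIC),cv2.COLOR_BGR2GRAY).astype(float)
    def margins(prof):
        # dark minima each side: edges outer/inner by steepest gradients
        c=len(prof)//2; gr=np.gradient(cv2.GaussianBlur(prof.reshape(-1,1),(1,5),0).ravel()); out=[]
        for s,lo,hi in((-1,c-(148 if c>120 else 85),c-(95 if c>120 else 40)),(1,c+(95 if c>120 else 40),c+(148 if c>120 else 85))):
            seg=prof[lo:hi]; k=lo+seg.argmin(); out.append(((k-c)/2,round(seg.min()),round(float(sum((np.median(seg)-seg).clip(0))),0)))
        return out
    for t,sl in(("x",(r[70:90].mean(0),r[90:110].mean(0),r[110:130].mean(0))),("y",(r[:,90:130].mean(1),r[:,130:190].mean(1),r[:,190:230].mean(1)))):
        for p in sl: print(n,t,margins(p))
E
python3 rect.py
```

```text
top x [(np.float64(-58.0), 55, 495.0), (np.float64(58.5), 54, 594.0)]
top x [(np.float64(-58.0), 57, 419.0), (np.float64(58.0), 61, 382.0)]
top x [(np.float64(-57.5), 54, 445.0), (np.float64(58.5), 56, 467.0)]
top y [(np.float64(-29.0), 45, 489.0), (np.float64(29.5), 62, 358.0)]
top y [(np.float64(-28.5), 48, 470.0), (np.float64(29.0), 62, 324.0)]
top y [(np.float64(-28.5), 48, 448.0), (np.float64(28.5), 61, 308.0)]
scene x [(np.float64(-61.0), 70, 654.0), (np.float64(59.0), 39, 60.0)]
scene x [(np.float64(-60.5), 66, 708.0), (np.float64(58.0), 37, 42.0)]
scene x [(np.float64(-61.0), 67, 575.0), (np.float64(59.0), 35, 26.0)]
scene y [(np.float64(-33.0), 75, 88.0), (np.float64(26.5), 144, 242.0)]
scene y [(np.float64(-33.0), 72, 442.0), (np.float64(22.5), 128, 557.0)]
scene y [(np.float64(-32.5), 83, 369.0), (np.float64(20.0), 38, 450.0)]
```

The top view puts the pad square and centred to within about 0.5 mm. Now the caul.

Run:
```python
from fit import *
x,y=.488,.324; a=-1.466+np.pi
manip.move_gripper(.52)
manip.move_pose([x,y,.12],quat(a)); st()
manip.move_straight([x,y,.062],vel=.1); manip.hold(.3); st()
print(manip.move_straight([x,y,.044],vel=.03,force_limit=4)); st("touch")
manip.move_gripper(.1); o=st("grip"); p=o["tcp_pos"]
manip.move_straight([p[0],p[1],.15],vel=.12); manip.hold(.2); st("lift")
X,Y=.5046,-.0373; A=-1.712+np.pi
manip.move_pose([X,Y,.15],quat(A)); manip.hold(.3); o=st("over"); print(o["orientation"],quat(A))
for n in("top","scene"): cv2.imwrite(f"pics/{n}_over.png",manip.snapshot(n))
a=cv2.imread("pics/top_over.png")[190:310,210:370]; b=cv2.imread("pics/scene_over.png")[140:280,220:380]
cv2.imwrite("pics/over.png",np.hstack([cv2.resize(a,(400,300),interpolation=cv2.INTER_CUBIC),cv2.resize(b,(343,300),interpolation=cv2.INTER_CUBIC)]))
```

```text
t 11.48 tcp [0.4885 0.3231 0.1204] F [ 0.6 -0.3  0.3] M [-0.09 -0.07 -0.02] grip 48.3 ff 0.0
 t 12.52 tcp [0.4883 0.3241 0.0625] F [ 0.3 -0.4  0.7] M [-0.03 -0.05 -0.03] grip 47.7 ff 0.0
True
touch t 13.02 tcp [0.4879 0.3239 0.0474] F [-1.3 -1.5  7.2] M [-0.25  0.12 -0.  ] grip 47.7 ff 3.2
grip t 13.43 tcp [0.4876 0.324  0.0475] F [-1.9 -0.8  7. ] M [-0.06  0.13 -0.02] grip 29.6 ff 31.7
lift t 14.63 tcp [0.4872 0.3238 0.1492] F [-0.3 -0.3 -2.1] M [ 0.01 -0.12  0.04] grip 30.1 ff 30.9
over t 16.29 tcp [ 0.5047 -0.0365  0.1499] F [ 0.4  0.6 -2.4] M [-0.03 -0.04 -0.02] grip 30.1 ff 30.9
[ 7.54733617e-01  6.56031364e-01  6.61010346e-05 -1.16422177e-04] [0.75522676 0.65546361 0.         0.        ]
```

View pics/over.png

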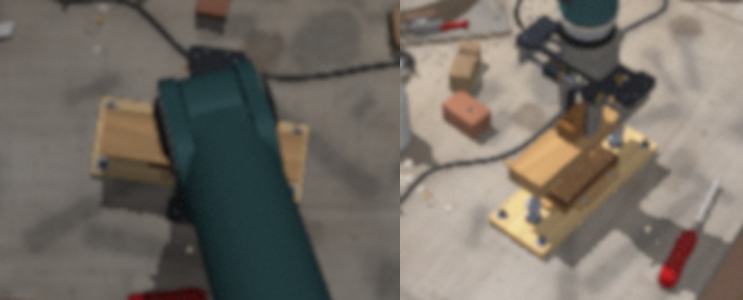

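The top view is mostly blocked by the arm. The scene view shows the caul held level, parallel to the jig and above both pins. I'll descend with a force guard and check the contact height, expecting the TCP near 0.0985 at the washers and near 0.1095 if the caul sits on the pin tips.

Run:
```python
from fit import *
X,Y=.5046,-.0373; q=quat(-1.712+np.pi)
manip.move_straight([X,Y,.118],rot=q,vel=.08); manip.hold(.3); st("pre")
print(manip.move_straight([X,Y,.101],rot=q,vel=.025,force_limit=4)); o=st("desc")
manip.hold(.2); st()
im=manip.snapshot("scene"); cv2.imwrite("pics/ins.png",cv2.resize(im[150:270,240:380],(700,600),interpolation=cv2.INTER_CUBIC))
```

```text
pre t 17.24 tcp [ 0.5049 -0.0373  0.1184] F [-0.1 -0.3 -1.8] M [-0.02 -0.09 -0.04] grip 29.8 ff 31.0
False
desc t 18.07 tcp [ 0.5046 -0.0373  0.101 ] F [-0.4  0.3 -2.5] M [-0.   -0.1  -0.02] grip 29.6 ff 31.0
 t 18.27 tcp [ 0.5046 -0.0373  0.1011] F [ 0.1  0.8 -2.4] M [-0.06 -0.05 -0.02] grip 29.8 ff 31.0
```

View pics/ins.png

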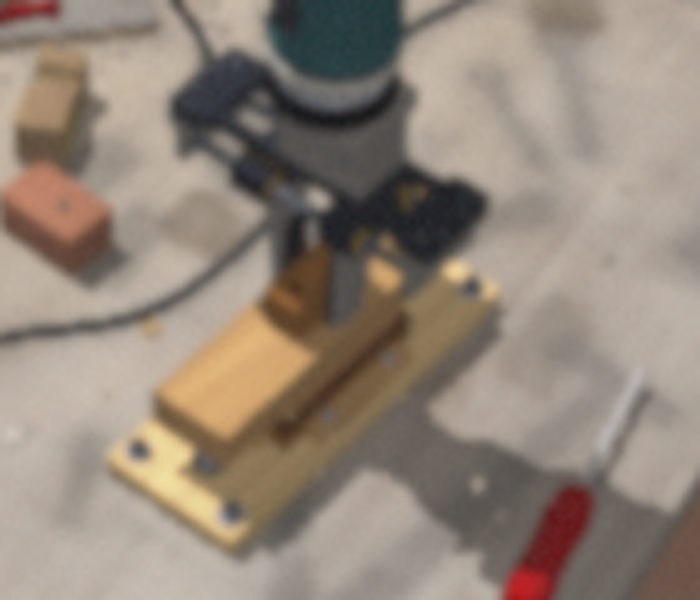

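The scene view shows the caul down over both pins with no contact force, at an underside height of about 53.5 mm, so the pins are in the bores. Now I press.

Run:
```python
from fit import *
X,Y=.5046,-.0373; q=quat(-1.712+np.pi); z=.101
while z>.086:
    z-=.001 if z>.0935 else .0005
    manip.move_straight([X,Y,z],rot=q,vel=.03); manip.hold(.1); o=st(f"{z:.4f}")
    if o["force"][2]>26 or np.hypot(*o["force"][:2])>12: break
manip.hold(.4); o=st("end"); print(R.from_quat(o["orientation"]).as_matrix()[:,2])
```

```text
0.1000 t 18.68 tcp [ 0.5046 -0.0373  0.1   ] F [ 0.3  0.8 -2.9] M [-0.   -0.04  0.  ] grip 29.9 ff 31.0
0.0990 t 19.02 tcp [ 0.5046 -0.0373  0.099 ] F [-0.5  0.4 -2.9] M [-0.09 -0.05 -0.01] grip 29.9 ff 31.0
0.0980 t 19.38 tcp [ 0.5048 -0.0373  0.0984] F [-1.5  0.3  2.7] M [-0.03  0.29 -0.02] grip 30.1 ff 31.6
0.0970 t 19.73 tcp [ 0.5048 -0.0373  0.0971] F [-1.1 -0.8  3.5] M [-0.08  0.31 -0.01] grip 29.7 ff 31.8
0.0960 t 20.07 tcp [ 0.5048 -0.0373  0.0961] F [-1.  -0.6  4. ] M [-0.05  0.26  0.06] grip 29.9 ff 31.9
0.0950 t 20.43 tcp [ 0.5048 -0.0373  0.0952] F [-2.   0.   5.8] M [-0.06  0.33 -0.06] grip 30.0 ff 31.9
0.0940 t 20.77 tcp [ 0.5048 -0.0373  0.0942] F [-1.5  1.1  7. ] M [0.01 0.29 0.03] grip 30.1 ff 32.0
0.0930 t 21.12 tcp [ 0.5048 -0.0373  0.0933] F [-2.6  0.1  6.8] M [-0.05  0.41 -0.03] grip 30.1 ff 32.1
0.0925 t 21.48 tcp [ 0.5047 -0.0373  0.0928] F [-1.1 -0.1  7.2] M [-0.02  0.4   0.04] grip 30.1 ff 32.2
0.0920 t 21.82 tcp [ 0.5048 -0.0373  0.0924] F [-1.5 -0.9  8. ] M [-0.07  0.41  0.  ] grip 30.0 ff 32.2
0.0915 t 22.18 tcp [ 0.5048 -0.0373  0.0919] F [-2.1 -0.1  8.9] M [-0.05  0.51 -0.02] grip 29.8 ff 32.2
0.0910 t 22.52 tcp [ 0.5047 -0.0373  0.0914] F [-2.6  0.3  8.4] M [-0.01  0.46  0.04] grip 29.7 ff 32.3
0.0905 t 22.88 tcp [ 0.5048 -0.0373  0.0914] F [-3.9  0.3 12.4] M [-0.    0.9   0.01] grip 29.8 ff 32.8
0.0900 t 23.23 tcp [ 0.5048 -0.0373  0.0914] F [-5.6 -1.1 18.6] M [0.01 1.28 0.03] grip 29.9 ff 33.4
0.0895 t 23.57 tcp [ 0.5048 -0.0373  0.0914] F [-7.   0.8 23.3] M [0.09 1.68 0.01] grip 29.9 ff 34.0
0.0890 t 23.93 tcp [ 0.5048 -0.0373  0.0914] F [-9.2 -1.1 29.5] M [0.09 2.09 0.03] grip 29.6 ff 34.5
end t 24.32 tcp [ 0.5048 -0.0373  0.0914] F [-8.3 -0.8 28.2] M [ 0.13  2.07 -0.04] grip 29.5 ff 34.5
[ 2.68979335e-04 -1.63541834e-03 -9.99998627e-01]
```

Contact came at TCP 0.0984 (washers) and the caul stopped hard at 0.0914 (home). It is level, with 28 N on the hand. One last look before handing in.

Run:
```python
from h import *
im=manip.snapshot("scene"); cv2.imwrite("pics/end.png",cv2.resize(im[150:270,240:380],(700,600),interpolation=cv2.INTER_CUBIC)); st()
```

```text
t 24.38 tcp [ 0.5048 -0.0373  0.0914] F [-8.5  0.  28.6] M [ 0.11  2.05 -0.04] grip 29.8 ff 34.5
```

View pics/end.png

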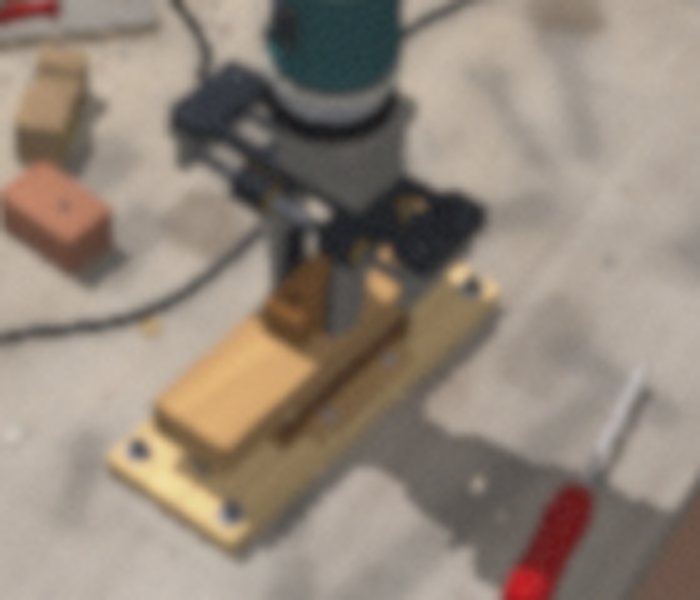

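The caul is home and level over both pins, at about (160–410, 270–460) in the crop. The blocks at top left have not moved.

```bash
python3 -c "
from workcell import manip
print(manip.sign_off())"
```

```text
the job is handed in; nothing more can be done
None
```

The job is handed in at about 24 s: the pad lies square and centred on the facing to about 0.5 mm, the caul is home and level on both pins and held down with about 28 N at the hand (roughly 20 N on the pad), and the loose blocks were not touched.

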